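Clamp a slide blank in the bench micrometer by its ratchet

TASK

Take the long flat aluminium bar off the turntable, lay it along the bench micrometer's rest and slide it gently in under the spindle until its end butts against the stop. Then turn the ratchet knob on top clockwise, feeling for the moment it starts to slip on the clamped bar, and stop right there: run on, it drags ever harder and would mark the bar. Leave the bar squarely clamped against the stop, let go, and do not disturb the other things.

Things in the scene. Friction and masses are not known exactly. Their poses are not given: they have to be found in the camera images.
- bar: plain flat aluminium bar with square ends, 120 x 18 x 10 mm, about 60 g, the only long flat bar; lies flat on the turntable. Origin: centre of its underside; x along its length, y across its width, z up. Both ends are alike: either may go in.
- micrometer: bench micrometer fixed to the counter: grey base 135 x 66 x 14 mm, rest, column (40 mm wide), overarm (30 mm wide, 78 to 98 mm high, from the column to x = -14 mm), vertical spindle. Origin: on the counter under the spindle axis; z up; +x from the spindle to the column. The bar goes in along +x, its tail out on the -x side, where nothing stands beyond x = -65 mm. Bar home: its centre at x = -48 mm, y = 0.
- stop: small dark steel block 26 mm wide and 22 mm high across the end of the rest, fixed to the micrometer and rigid: push the bar on it with well under 30 N. Its frame is the micrometer's; its face towards the bar is at x = +12 mm, z = 40 to 62 mm.
- seat (a point): point on top of the rest on the spindle axis, 40 mm above the counter; axes as the micrometer's. The rest is a flat steel bed 26 mm wide, from x = -62 to +14 mm of the axis
- knob (a point): point on the spindle axis at mid height (146 mm above the counter) of the ratchet knob, an upright ribbed steel cylinder, 19 mm in diameter, 130 to 162 mm above the counter, the topmost part. Clockwise from above lowers the spindle; the knob does not rise or sink. Nothing stands beside it. Right below (100 to 126 mm) is the 22 mm barrel, which has no ratchet: do not turn the barrel.
- spindle: vertical steel spindle, 9 mm in diameter; does not turn, comes down 24 mm per turn of the knob, after lost motion of 0 to 2 rad that cannot be seen. Origin: on the axis, 64.5 mm below its tip; the tip starts 4.5 to 9.5 mm above the lying bar. Let go after slipping, it springs back a little and still holds the bar with about 5 N (2.5 N is enough).
- ratchet: the ratchet knob itself (origin and z as the micrometer's, turns). It runs at about 0.03 N m. When the spindle presses on the bar with about 21 N it starts to slip, smoothly, without clicks; from there the press grows by about 31 N per rad of further turning and must stay under 38 N. Held still when clamped, it twists back anticlockwise on the fingers with 0.04 to 0.1 N m; before, with none.
- turntable: black bakelite disc, 300 mm in diameter, top 25 mm above the counter, on a steel pivot with a small pin (8 mm in diameter, 7 mm high) at its centre; it turns stiffly if pushed. Origin: on the counter under the pivot.
- weight: small olive cast-iron weight with a neck and head, 38 mm in diameter and height, on the turntable; bystander. Origin: centre of its underside
- compass: brass spring-bow compass lying on the turntable, 115 mm long, 34 mm wide, 8 mm high; bystander. Origin: on its underside near the middle; x along it
- setsquare: smoked acrylic set square lying on the counter, legs 100 mm, 4 mm thick; bystander. Origin: on its underside near the middle of the triangle
- sliderule: circular aluminium slide rule lying on the counter, 110 mm in diameter, 8 mm high; bystander. Origin: centre of its underside
- offcut: short square aluminium offcut, 60 x 18 x 18 mm, on the counter (not the bar); bystander. Origin: centre of its underside; x along it
- plug: upright stepped steel plug, 26 mm in diameter at the foot, 46 mm high, on the counter; bystander. Origin: centre of its underside
Mind the look-alikes: they are no part of the job. Several things have the shape of the micrometer; the one meant has the colours described above.

How it is judged:
By the outcome, as a careful person would: the job done as asked, in the order asked, and still so for the second after the job is handed in, with the robot touching nothing.
It also fails if it takes over 72 s, if anything falls off the work surface, if the arm or the gripper's body presses on something with over 40 N, if the wrist force passes 120 N, or if a joint passes its speed limit or range.

ROBOT

A 7-joint arm with a two-finger parallel gripper is mounted at the origin on the work surface. World frame = base frame: x ahead of the robot, y to its left, z up, the work surface at z = 0. Lengths are in mm, angles in rad, forces in N, time in s.
With the tool pointing down it reaches from about 350 to 900 mm from the base axis. Payload 8.1 kg.
Tool frame: the origin (TCP) lies midway between the tips of the shut fingers; the grasp point (between the pads) lies 19 mm behind it (manip.pinch_z is the distance from the TCP to the grasp point, in mm); z points along the fingers, y is the line along which they close (so a half turn about z gives the same grasp; the last joint's range is limited). The gripper opens to 85 mm and grips with 20 to 120 N. Pads are 22 mm wide; open, the fingers measure 114 mm over their backs; the gripper's body (76 mm by 85 mm) begins 54 mm behind the grasp point. The pads swing forward as they close: fully open they stand 13 mm farther back than shut.
Start: joints at [-1.241, 0.434, 0.025, 1.573, -0.012, 1.134, -0.075], TCP at [262.162, 567.373, 231.323] pointing down, gripper open.
Joint ranges: [-2.62, 2.62], [-0.44, 2.09], [-1.27, 1.32], [0.08, 2.57], [-1.32, 4.46], [0.12, 2], [-2.74, 2.74]. Speed limits (rad/s): [2.22, 2.22, 3.01, 3.01, 3.14, 3.14, 3.14].

INTERFACE

Orientations are given as a 3x3 rotation matrix whose columns are the frame's x, y, z axes.
In Python, from workcell import telemetry, vision, manip gives the robot as it stands. The module is installed in compiled form; this text tells all that it offers.
- The arm moves only by the tool arm_command, never from a script. Its argument "plan" is text: rows parted by semicolons, each of 7 numbers parted by spaces: the shift along the tool's x, y, z normalised to -1 to 1, where 1 is 30 mm, then the turn, a rotation vector about the tool's x, y, z normalised to -1 to 1, where 1 is 0.12 rad, then the closure, from 0 (fully open) to 1 (shut). A call has 1 to 5 rows; each row shifts and turns the commanded pose from where the row before left it, along the tool's axes as they then stand; what a row does not reach is not made up. A row lasts 1/12 s, in which the tool goes at most 41.7 mm and 7.16 degrees, less where a joint would pass 70% of its speed; a pose out of reach is approached as far as the arm can. A call with a number of a shift or a turn outside -1 to 1 is refused whole. A call with a gripper value outside its range is refused whole. The fingers move at their own pace and stop on an object; "newtons" is the grip in N (left out, the last holds). Time passes only in rows, so rows that do not move let the fingers close. It gives the time, the measured TCP pose, the force, the opening and the grip force at its end, in the units of the state.
- telemetry.get_state(): the state, without advancing time (a new reading comes with each control period).
- vision.camera(name): name is "side" or "top"; returns (picture, depth): 420x560x3 uint8, red, green, blue; 420x560 float32, mm along the optical axis (not along the pixel's ray), 0 where there is no reading.
- vision.camera_model(name): a dict with "fx", "fy", "cx", "cy" (pixels), "distortion" ([k1, k2, p1, p2, k3] as OpenCV has them; the pictures are not rectified), "view" (4x4, takes a point from world to camera coordinates). Camera axes: x right, y down, z forward; pixel columns grow to the right and rows downward; lengths in mm; the calibration is good to about 2 mm. A picture is of the moment at which its call begins. camera_model takes no time and is no camera call.
- manip.sign_off(): hands the job in; it is judged then, once.
The state is a dict: "time_s": time; "q": joint angles; "qvel": joint speeds; "effort": joint torques, N m; "ee_pos": TCP position; "eef_rot": TCP orientation; "ft_force": force on the tool from outside, world axes, zero at the start; "torque": the same for the moment, N m; "width": opening from 0.0 (shut) to 1.0 (fully open); "gripper_force": force on a finger pad.
Only numpy, scipy, OpenCV 4.12 (cv2) and the standard library are available. Lean on these libraries where they do the work, as an engineer would, in place of code of your own. Each camera call takes 0.05 s, during which the arm holds its last target. There are 200 camera calls.

## Working session

There is one attempt and no reset: what is moved stays moved. The work goes in short steps, Python scripts to look and compute and a tool call to move; the robot and the scene stay as the last step left them, time stands still between calls to the robot, and variables do not carry over. Pictures are saved under pics/ and viewed, at most 10 in all, crops included, and the job is handed in when it is done.

Besides the shell and the picture viewer there is one more tool, called after "Request:" in YAML: its name, and indented under it one key for each argument. arm_command: Moves the arm, as the interface text tells. Scaled input: -1 to 1 covers 30 mm each way for a shift and 0.12 rad each way for a turn. Its arguments: {"type":"object","properties":{"plan":{"type":"string"},"newtons":{"type":"number"}},"required":["plan"]}

```bash
mkdir -p pics
cat > h.py <<'E'
import numpy as np,cv2
from workcell import telemetry,vision,manip
def cam(n):
    m=vision.camera_model(n);K=np.array([[m['fx'],0,m['cx']],[0,m['fy'],m['cy']],[0,0,1.]]);return K,np.array(m['distortion'],float),np.array(m['view'],float)
def rays(n,px):
    K,d,V=cam(n);u=cv2.undistortPoints(np.array(px,float).reshape(-1,1,2),K,d).reshape(-1,2)
    D=np.c_[u,np.ones(len(u))]@V[:3,:3];return -V[:3,:3].T@V[:3,3],D
def onplane(n,px,z):
    c,D=rays(n,px);return c+D*((z-c[2])/D[:,2])[:,None]
def world(n,depth):  # per-pixel world points
    h,w=depth.shape;g=np.stack(np.meshgrid(np.arange(w),np.arange(h)),-1).reshape(-1,2)
    c,D=rays(n,g);return (c+D*depth.reshape(-1,1)).reshape(h,w,3)
def proj(n,P):
    K,d,V=cam(n);return cv2.projectPoints(np.array(P,float).reshape(-1,1,3),cv2.Rodrigues(V[:3,:3])[0],V[:3,3],K,d)[0].reshape(-1,2)
E
python3 - <<'E'
from h import *
for n in('top','side'):
    p,d=vision.camera(n);cv2.imwrite(f'pics/{n}0.png',p[...,::-1]);np.savez(f'{n}0.npz',p=p,d=d)
    K,di,V=cam(n);print(n,K[0,0],-V[:3,:3].T@V[:3,3],V[2,:3],di,(d>0).mean())
s=telemetry.get_state();print(s['ee_pos'],s['eef_rot'],manip.pinch_z,s['ft_force'],s['torque'])
E
```

```text
top 460.8312318788221 [ 406.76172055  -68.49768024 1435.66876228] [ 0.08380531  0.01975217 -0.99628637] [-0.09823981  0.          0.          0.          0.        ] 0.995718537414966
side 435.5706114790557 [267.57492861 533.16005434 791.69573509] [ 0.27696649 -0.62422794 -0.73049918] [0.0314731 0.        0.        0.        0.       ] 0.9958333333333333
[261.9657483  566.94050013 230.58795028] [[-9.07773224e-01  4.19460963e-01 -5.23950462e-04]
 [ 4.19461276e-01  9.07772160e-01 -1.39383002e-03]
 [-1.09029640e-04 -1.48505850e-03 -9.99998891e-01]] 18.700000000000003 [-0.51011431  0.18764508  0.1905949 ] [-0.01390586 -0.0186284  -0.00426498]
```

View pics/top0.png

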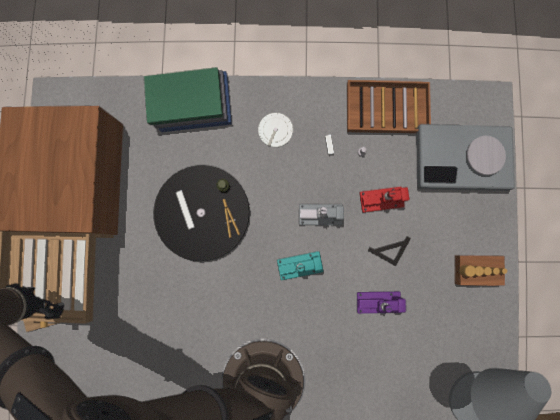

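View pics/side0.png

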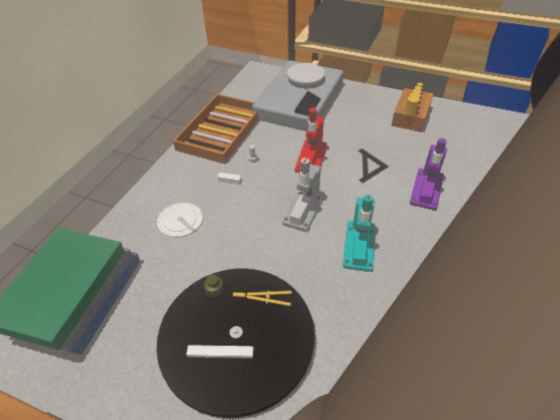

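Top view: bar at (184,210) on the disc, the grey micrometer at (322,214), column towards the right (world −y). Side view: bar at (220,352), grey micrometer at (303,195), knob at (305,163). Red, teal and purple are decoys.

```bash
cat > m.py <<'E'
from h import *
def bar(n,p,z,box):
    x0,y0,x1,y1=box;m=np.zeros(p.shape[:2],np.uint8);q=p[y0:y1,x0:x1].astype(int)
    m[y0:y1,x0:x1]=((q.min(-1)>150))*255
    cs=cv2.findContours(m,cv2.RETR_EXTERNAL,cv2.CHAIN_APPROX_NONE)[0];c=max(cs,key=cv2.contourArea)
    P=onplane(n,c.reshape(-1,2),z)[:,:2];r=cv2.minAreaRect(P.astype(np.float32));return r
E
python3 - <<'E'
from m import *
T=np.load('top0.npz');S=np.load('side0.npz')
print('bar',bar('top',T['p'],35,(165,180,200,240)),bar('side',S['p'],35,(175,335,270,375)))
for n,A,bx in(('top',T,(290,195,350,235)),('side',S,(270,150,335,235))):
    W=world(n,A['d']);x0,y0,x1,y1=bx;w=W[y0:y1,x0:x1].reshape(-1,3)
    for lo,hi in((8,18),(36,44),(56,66),(90,104),(120,135),(158,168)):
        q=w[(w[:,2]>lo)&(w[:,2]<hi)]
        if len(q)>3: print(n,lo,hi,len(q),q.mean(0).round(1),[np.round(a,1) for a in cv2.minAreaRect(q[:,:2].astype(np.float32))])
    print(n,'disc z',np.median(W[250,200] if n=='top' else W[380,230]))
    wb=W[200:220,175:195] if n=='top' else W[348:356,195:245]
    print('bar z',np.percentile(wb[...,2],[50,90]), W[214,201] if n=='top' else W[331,236])
E
```

```text
bar ((519.7352905273438, 248.62449645996094), (120.05876159667969, 19.093564987182617), 21.26633644104004) ((521.2630615234375, 248.97445678710938), (119.8110122680664, 19.265573501586914), 21.14231300354004)
top 8 18 401 [ 507.4 -161.    13.3] [array([ 501.3, -163.2]), array([109.5, 164. ]), np.float64(10.8)]
top 36 44 126 [ 513.6 -130.9   39.9] [array([ 513.5, -134.6]), array([24.9, 57.9]), np.float64(1.2)]
top 90 104 234 [ 513.6 -199.7   97.9] [array([ 514.4, -191.6]), array([38.4, 76.2]), np.float64(0.8)]
top 120 135 9 [ 507.3 -162.6  125.6] [array([ 508.9, -161.9]), array([20.1,  7.5]), np.float64(44.5)]
top 158 168 38 [ 513.6 -166.3  162. ] [array([ 513.1, -166.2]), array([16.4, 16.9]), np.float64(89.1)]
top disc z 198.98316688889145
bar z [26.84671826 36.44230157] [505.7884522  198.43109529  28.60026105]
side 8 18 788 [ 522.7 -207.3   14.4] [array([ 532.9, -243.4]), array([ 88.4, 300.5]), np.float64(13.0)]
side 36 44 393 [ 525.9 -192.    40.7] [array([ 526.3, -229.5]), array([ 54.9, 255.6]), np.float64(12.0)]
side 56 66 47 [ 504.7 -192.    61. ] [array([ 505.3, -193.1]), array([70.1, 10. ]), np.float64(75.6)]
side 90 104 229 [ 509.2 -187.8   98.3] [array([ 512.5, -189.7]), array([80. , 29.6]), np.float64(85.9)]
side 120 135 49 [ 513.4 -160.   127.2] [array([ 514.4, -160.7]), array([20.4, 13.9]), np.float64(22.6)]
side 158 168 51 [ 515.2 -164.   162.4] [array([ 516.2, -164.4]), array([17.5, 18.4]), np.float64(78.7)]
side disc z 286.8769900670344
bar z [36.16107664 37.83358531] [511.29376772 202.64625455  33.62106504]
```

Run:
```python
from h import *
T=np.load('top0.npz')['p'][190:240,285:355];S=np.load('side0.npz')['p'][145:240,265:340]
a=cv2.resize(T,None,fx=5.6,fy=5.6,interpolation=2);b=cv2.resize(S,None,fx=5.2,fy=5.2,interpolation=2)
H=max(a.shape[0],b.shape[0]);o=np.zeros((H,a.shape[1]+b.shape[1],3),np.uint8);o[:a.shape[0],:a.shape[1]]=a;o[:b.shape[0],a.shape[1]:]=b
cv2.imwrite('pics/z1.png',o[...,::-1]);print(o.shape)
```

```text
(494, 782, 3)
```

View pics/z1.png

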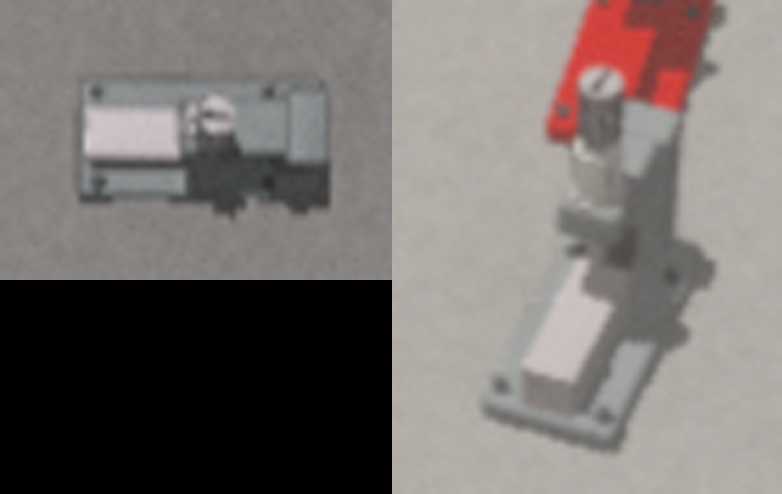

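The crop shows the pale rest pointing left (+y), the knob at about (215,115) in the top crop, and the overarm and column to the right (−y). I'll refine the micrometer's yaw and axis and the turntable pin.

Run:
```python
from h import *
T=np.load('top0.npz');S=np.load('side0.npz')
for n,A,bx in(('top',T,(290,195,350,235)),('side',S,(270,150,335,235))):
    W=world(n,A['d']);x0,y0,x1,y1=bx;w=W[y0:y1,x0:x1];p=A['p'][y0:y1,x0:x1].astype(int)
    m=(p.min(-1)>(160 if n=='top' else 175))&(abs(w[...,2]-40)<6)&(w[...,1]>-200)
    m=(m*255).astype(np.uint8);c=max(cv2.findContours(m,0,1)[0],key=cv2.contourArea).reshape(-1,2)+[x0,y0]
    print(n,'rest',len(c),cv2.minAreaRect(onplane(n,c,40)[:,:2].astype(np.float32)))
    yy,xx=np.nonzero(m);P=onplane(n,np.c_[xx+x0,yy+y0],40)
    ys=np.arange(-150,-105,4);cx=[(P[abs(P[:,1]-y)<3,0].min()+P[abs(P[:,1]-y)<3,0].max())/2 for y in ys if (abs(P[:,1]-y)<3).any()]
    print(np.round(cx,1))
    # knob top pixels & overarm/column side edges
    for z0 in (98,162):
        m=abs(w[...,2]-z0)<5;m&=(w[...,1]>-235)&(abs(w[...,0]-515)<40)
        yy,xx=np.nonzero(m);P=onplane(n,np.c_[xx+x0,yy+y0],z0)[:,:2].astype(np.float32)
        print(z0,cv2.minAreaRect(P),cv2.minEnclosingCircle(P))
    # disc
    p=A['p'].astype(int);W5=abs(W[...,2]-25)<6
    m=((p.max(-1)<60)&W5).astype(np.uint8);c=max(cv2.findContours(m,0,1)[0],key=cv2.contourArea)
    print('disc',cv2.minEnclosingCircle(onplane(n,c.reshape(-1,2),25)[:,:2].astype(np.float32)))
```

```text
top rest 46 ((513.2793579101562, -130.01840209960938), (24.354141235351562, 48.60805892944336), 0.9023585915565491)
[513.6 513.5 513.4 513.4 513.4 513.3 513.2 513.2 513.1 513.  513.  512.9]
98 ((514.2584228515625, -191.47952270507812), (37.95138168334961, 75.93195343017578), 0.8937187194824219) ((513.1740112304688, -192.4763641357422), 40.76911544799805)
162 ((512.9586791992188, -166.11891174316406), (16.683557510375977, 16.670528411865234), 0.9019627571105957) ((513.65380859375, -166.26190185546875), 9.519118309020996)
disc ((510.4891662597656, 200.14796447753906), 148.42938232421875)
side rest 54 ((515.7537841796875, -142.81964111328125), (24.729595184326172, 72.14452362060547), 1.8102713823318481)
[516.  515.9 515.8 515.7 515.1 516.1 516.5 515.9 515.7 515.7 515.6 513.9]
98 ((511.8392333984375, -189.40736389160156), (84.5248794555664, 31.97063446044922), 87.52288818359375) ((514.1953125, -189.50927734375), 43.19789123535156)
162 ((515.4427490234375, -163.6790313720703), (17.681793212890625, 23.79754066467285), 20.3863582611084) ((513.5648803710938, -164.35720825195312), 12.568177223205566)
disc ((503.17236328125, 205.7415771484375), 146.41598510742188)
```

Request:
arm_command:
  plan: "0 -0.3 0 0 0 -1 0.6;0 -0.6 0.3 0 0 -1 0.6;0 -1 0.3 0 0 -1 0.6;0 -1 0.3 0 0 -1 0.6;0 -1 0.3 0 0 -1 0.6"
  newtons: 50

```text
time_s: 0.52
ee_pos: [245.0, 451.4, 194.5]
eef_rot: [[-0.985, -0.174, -0.001], [-0.174, 0.985, -0.001], [0.001, -0.001, -1.0]]
ft_force: [1.2, -0.6, 0.5]
width: 0.401
gripper_force: 0.0
```

Request:
arm_command:
  plan: "0 0 0 0 0 -0.8 0.6;0 0 0 0 0 -0.8 0.6;-0.3 -0.6 0 0 0 0 0.6;-0.5 -1 0 0 0 0 0.6;-0.5 -1 0 0 0 0 0.6"

```text
time_s: 0.93
ee_pos: [310.1, 393.1, 195.1]
eef_rot: [[-0.935, -0.354, -0.0], [-0.354, 0.935, 0.0], [0.0, 0.0, -1.0]]
ft_force: [0.9, -0.1, -0.8]
width: 0.399
gripper_force: 0.0
```

Request:
arm_command:
  plan: "-0.5 -1 0.2 0 0 0 0.6;-0.5 -1 0.2 0 0 0 0.6;-0.5 -1 0.2 0 0 0 0.6;-0.5 -1 0.2 0 0 0 0.6;-0.5 -1 0.2 0 0 0 0.6"

```text
time_s: 1.35
ee_pos: [434.0, 277.9, 164.9]
eef_rot: [[-0.936, -0.352, -0.0], [-0.352, 0.936, -0.0], [0.0, -0.0, -1.0]]
ft_force: [0.6, 1.1, 0.3]
width: 0.394
gripper_force: 0.0
```

Request:
arm_command:
  plan: "-0.5 -1 0.2 0 0 0 0.6;-0.5 -0.8 0.2 0 0 0 0.6;0 0 0 0 0 0 0.6;0 0 0 0 0 0 0.6"

```text
time_s: 1.68
ee_pos: [481.0, 237.5, 152.6]
eef_rot: [[-0.938, -0.348, -0.001], [-0.348, 0.938, -0.001], [0.001, -0.001, -1.0]]
ft_force: [-0.7, 0.5, 0.7]
width: 0.4
gripper_force: 0.0
```

```bash
cat > go.py <<'E'
from h import *;import sys
def to(x,y,z,yaw):
    s=telemetry.get_state();R=np.array(s['eef_rot']);t=np.radians(yaw);Rt=np.array([[-np.sin(t),np.cos(t),0],[np.cos(t),np.sin(t),0],[0,0,-1.]])
    yt=np.array([np.cos(t),np.sin(t),0]);zt=np.array([0,0,-1.]);Rt=np.c_[np.cross(yt,zt),yt,zt]
    d=np.array([x,y,z])-s['ee_pos']
    print('t',s['time_s'],'pos',np.round(s['ee_pos'],1),'yaw',np.degrees(np.arctan2(R[1,1],R[0,1])).round(2),'q',np.round(s['q'],2),'F',np.round(s['ft_force'],1),'Tq',np.round(s['torque'],3),'w',round(s['width'],3))
    print('shift units in now-axes',np.round(R.T@d/30,2),'in target axes',np.round(Rt.T@d/30,2),'rot units',np.round(cv2.Rodrigues(R.T@Rt)[0].ravel()/.12,2))
to(*map(float,sys.argv[1:5]))
E
python3 go.py 483.2 234.3 60 111.2
```

```text
t 1.6833 pos [481.  237.5 152.6] yaw 110.36 q [-0.55  0.38 -0.01  1.88  0.01  0.88  1.36] F [-0.7  0.5  0.7] Tq [0.038 0.045 0.023] w 0.4
shift units in now-axes [-0.03 -0.12  3.09] in target axes [-0.03 -0.13  3.09] rot units [-0.01 -0.01 -0.12]
```

Request:
arm_command:
  plan: "0 -0.13 1 0 0 -0.12 0.6;0 0 1 0 0 0 0.6;0 0 1 0 0 0 0.6;0 0 0.7 0 0 0 0.6;0 0 0 0 0 0 0.6"

```text
time_s: 2.1
ee_pos: [478.0, 235.6, 38.7]
eef_rot: [[-0.93, -0.367, -0.006], [-0.367, 0.93, -0.003], [0.007, -0.0, -1.0]]
ft_force: [-1.0, -0.8, 1.0]
width: 0.397
gripper_force: 0.0
```

```bash
python3 go.py 483.2 234.3 27 111.2
python3 - <<'E'
from h import *
p,d=vision.camera('side');np.savez('s1.npz',p=p,d=d)
cv2.imwrite('pics/s1.png',cv2.resize(p[300:400,150:310],None,fx=4.5,fy=4.5)[...,::-1])
E
```

```text
t 2.1 pos [478.  235.6  38.7] yaw 111.52 q [-0.54  0.53 -0.02  1.98  0.02  0.63  1.37] F [-1.  -0.8  1. ] Tq [ 0.024  0.025 -0.052] w 0.397
shift units in now-axes [-0.15 -0.1   0.39] in target axes [-0.15 -0.1   0.39] rot units [-0.   -0.06  0.05]
```

View pics/s1.png

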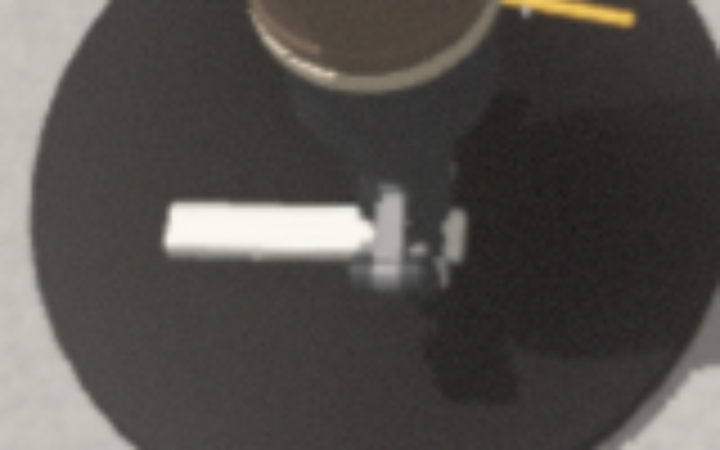

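The bar runs (165–465, 230) in the crop, with the finger near its right end at (390,235) and straddling it. Descending and gripping.

Request:
arm_command:
  plan: "-0.1 -0.1 0.2 0 -0.05 0.04 0.6;0 0 0.17 0 0 0 0.6;0 0 0 0 0 0 0.6;0 0 0 0 0 0 0.6"

```text
time_s: 2.48
ee_pos: [485.9, 234.3, 31.9]
eef_rot: [[-0.933, -0.36, 0.007], [-0.36, 0.933, 0.003], [-0.007, 0.0, -1.0]]
ft_force: [0.3, -0.4, 0.0]
width: 0.403
gripper_force: 0.0
```

```bash
python3 go.py 483.2 234.3 27 111.2
```

```text
t 2.4833 pos [485.9 234.3  31.9] yaw 111.12 q [-0.54  0.55 -0.02  1.99  0.02  0.6   1.37] F [ 0.3 -0.4  0. ] Tq [-0.023 -0.09   0.028] w 0.403
shift units in now-axes [0.08 0.03 0.16] in target axes [0.08 0.03 0.16] rot units [ 0.    0.06 -0.01]
```

Request:
arm_command:
  plan: "0.08 0 0.08 0 0.05 0 0.6;0 0 0 0 0 0 0.6;0 0 0 0 0 0 0.6"

```text
time_s: 2.73
ee_pos: [483.3, 233.2, 29.0]
eef_rot: [[-0.933, -0.36, 0.0], [-0.36, 0.933, 0.0], [-0.0, 0.0, -1.0]]
ft_force: [-0.6, 0.3, 0.0]
width: 0.399
gripper_force: 0.0
```

```bash
python3 go.py 483.2 234.3 27 111.2
```

```text
t 2.7333 pos [483.3 233.2  29. ] yaw 111.13 q [-0.54  0.55 -0.02  1.99  0.02  0.6   1.37] F [-0.6  0.3  0. ] Tq [-0.007 -0.005  0.04 ] w 0.399
shift units in now-axes [-0.01  0.04  0.07] in target axes [-0.01  0.04  0.07] rot units [ 0.    0.   -0.01]
```

Request:
arm_command:
  plan: "0 0.03 0.05 0 0 0 0.6;0 0 0 0 0 0 0.7;0 0 0 0 0 0 0.75;0 0 0 0 0 0 0.8;0 0 0 0 0 0 0.85"
  newtons: 50

```text
time_s: 3.15
ee_pos: [483.0, 234.1, 27.5]
eef_rot: [[-0.933, -0.361, 0.0], [-0.361, 0.933, 0.0], [-0.0, 0.0, -1.0]]
ft_force: [-0.6, -0.1, 3.4]
width: 0.188
gripper_force: 48.9
```

Request:
arm_command:
  plan: "0 0 0 0 0 0 0.9;0 0 0 0 0 0 1;0 0 0 0 0 0 1;0 0 0 0 0 0 1"

```text
time_s: 3.48
ee_pos: [483.0, 234.1, 27.5]
eef_rot: [[-0.933, -0.36, 0.0], [-0.36, 0.933, 0.0], [-0.0, 0.0, -1.0]]
ft_force: [-2.0, 0.1, 4.6]
width: 0.186
gripper_force: 49.1
```

Request:
arm_command:
  plan: "0 0 -0.3 0 0 0 1;0 0 -0.6 0 0 0 1;0 0 -0.8 0 0 0 1;0 0 -0.8 0 0 0 1;0 0 -0.5 0 0 0.3 1"

```text
time_s: 3.9
ee_pos: [483.7, 234.2, 119.8]
eef_rot: [[-0.945, -0.327, 0.002], [-0.327, 0.945, 0.001], [-0.002, 0.0, -1.0]]
ft_force: [0.8, 0.7, -0.6]
width: 0.19
gripper_force: 48.9
```

Request:
arm_command:
  plan: "0 0 0 0 0 0.6 1;0 0 0 0 0 0.9 1;0 0 0 0 0 0.9 1;0 0 0 0 0 0.9 1;0 0 0 0 0 0.9 1"

```text
time_s: 4.32
ee_pos: [483.0, 233.8, 117.7]
eef_rot: [[-0.984, 0.176, 0.0], [0.176, 0.984, 0.0], [-0.0, 0.0, -1.0]]
ft_force: [-0.4, -0.1, -1.3]
width: 0.191
gripper_force: 48.9
```

Request:
arm_command:
  plan: "0 0 0 0 0 0.9 1;0 0 0 0 0 0.9 1;0 0 0 0 0 0.9 1;0 0 0 0 0 0.9 1;0 0 0 0 0 0.9 1"

```text
time_s: 4.73
ee_pos: [482.9, 233.9, 117.6]
eef_rot: [[-0.754, 0.657, -0.0], [0.657, 0.754, 0.0], [0.0, 0.0, -1.0]]
ft_force: [-0.5, -0.2, -0.9]
width: 0.196
gripper_force: 48.9
```

Request:
arm_command:
  plan: "0 0 0 0 0 0.9 1;0 0 0 0 0 0.9 1;0 0 0 0 0 0.9 1;0 0 0 0 0 0.9 1;0 0 0 0 0 0.9 1"

```text
time_s: 5.15
ee_pos: [482.9, 234.0, 117.7]
eef_rot: [[-0.309, 0.951, -0.0], [0.951, 0.309, 0.0], [0.0, 0.0, -1.0]]
ft_force: [-0.5, 0.5, -1.0]
width: 0.188
gripper_force: 48.9
```

Request:
arm_command:
  plan: "0 0 0 0 0 0.9 1;0 0 0 0 0 0.9 1;0 0 0 0 0 0.5 1;0 0 0 0 0 0 1"

```text
time_s: 5.48
ee_pos: [482.8, 234.1, 117.5]
eef_rot: [[-0.041, 0.999, -0.0], [0.999, 0.041, 0.0], [0.0, -0.0, -1.0]]
ft_force: [-1.0, 1.1, -1.3]
width: 0.193
gripper_force: 48.9
```

```bash
python3 go.py 512.3 0 100 0.9
```

```text
t 5.4833 pos [482.8 234.1 117.5] yaw 2.34 q [-0.9   0.45  0.48  1.95 -0.28  0.81 -0.23] F [-1.   1.1 -1.3] Tq [ 0.024 -0.03   0.005] w 0.193
shift units in now-axes [-7.84  0.66  0.58] in target axes [-7.82  0.86  0.58] rot units [-0.   -0.    0.21]
```

Request:
arm_command:
  plan: "-0.4 0.04 0 0 0 0.2 1;-0.8 0.1 0 0 0 0 1;-0.9 0.1 0 0 0 0 1;-0.9 0.1 0 0 0 0 1;-0.9 0.1 0 0 0 0 1"

```text
time_s: 5.9
ee_pos: [498.7, 115.1, 117.5]
eef_rot: [[-0.021, 1.0, 0.0], [1.0, 0.021, 0.0], [0.0, 0.0, -1.0]]
ft_force: [0.6, -0.8, -1.3]
width: 0.189
gripper_force: 48.9
```

Request:
arm_command:
  plan: "-0.9 0.1 0 0 0 0 1;-0.9 0.1 0 0 0 0 1;-0.9 0.1 0 0 0 0 1;-0.7 0.1 0 0 0 0 1;-0.2 0.1 0 0 0 0 1"

```text
time_s: 6.32
ee_pos: [515.6, 4.3, 117.8]
eef_rot: [[-0.015, 1.0, 0.001], [1.0, 0.015, -0.001], [-0.001, 0.0, -1.0]]
ft_force: [0.4, -1.0, 0.1]
width: 0.187
gripper_force: 48.9
```

Request:
arm_command:
  plan: "0 0 0 0 0 0 1;0 0 0 0 0 0 1"

```text
time_s: 6.48
ee_pos: [515.8, 9.6, 117.3]
eef_rot: [[-0.019, 1.0, -0.0], [1.0, 0.019, 0.001], [0.001, -0.0, -1.0]]
ft_force: [0.7, 1.0, -0.6]
width: 0.195
gripper_force: 48.9
```

```bash
python3 go.py 512.3 0 100 0.9
python3 - <<'E'
from m import *
for n in('top','side'):
    p,d=vision.camera(n);np.savez(n+'2.npz',p=p,d=d)
    a=proj(n,[[514,-60,118]])[0].astype(int);print(n,a)
    x,y=a;c=p[max(0,y-55):y+55,max(0,x-90):x+90];cv2.imwrite(f'pics/{n}2.png',cv2.resize(c,None,fx=4,fy=4)[...,::-1])
E
```

```text
t 6.4833 pos [515.8   9.6 117.3] yaw 1.1 q [-0.5   0.42  0.5   2.   -0.28  0.79  0.19] F [ 0.7  1.  -0.6] Tq [ 0.087 -0.002  0.003] w 0.195
shift units in now-axes [-0.32 -0.12  0.58] in target axes [-0.32 -0.12  0.58] rot units [-0.   -0.    0.03]
top [284 210]
side [286 206]
```

View pics/side2.png

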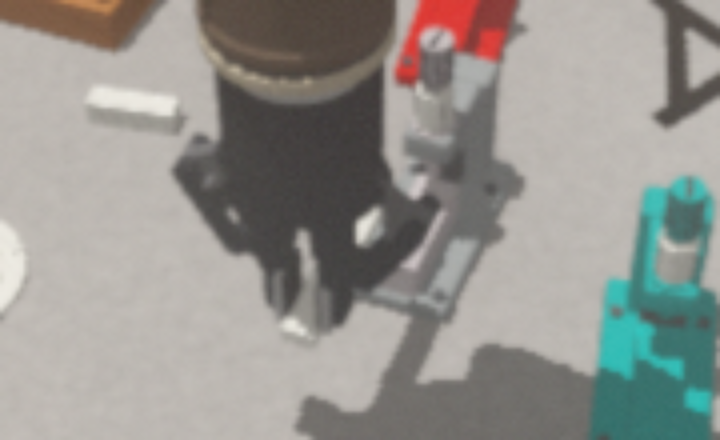

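View pics/top2.png

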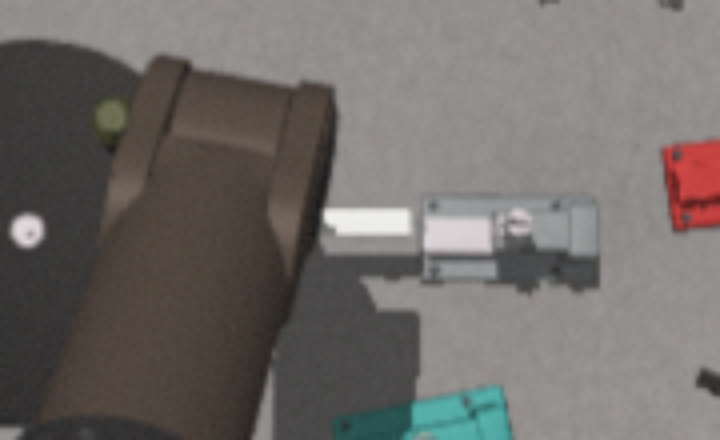

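The bar is held lengthwise, its free end seen at (410,222) in the top crop, in line with the pale rest at (455,235). I'll measure its line, end and pitch.

Run:
```python
from h import *
for n in('top','side'):
    A=np.load(n+'2.npz');W=world(n,A['d']);p=A['p'].astype(int)
    m=(p.min(-1)>150)&(W[...,2]>95)&(W[...,2]<150)&(abs(W[...,0]-514)<40)&(W[...,1]<60)&(W[...,1]>-115)
    k,l,st,ce=cv2.connectedComponentsWithStats(m.astype(np.uint8))
    for i in range(1,k):
        if st[i,4]<12: continue
        yy,xx=np.nonzero(l==i);w=W[yy,xx];P=onplane(n,np.c_[xx,yy],125)
        print(n,st[i],'depthmean',w.mean(0).round(1),'zfit/dy',np.polyfit(w[:,1],w[:,2],1).round(3),'rect',cv2.minAreaRect(P[:,:2].astype(np.float32)),'ymin',P[:,1].min().round(1))
        ys=np.arange(P[:,1].min()+4,P[:,1].max()-10,4);print([round(float(P[abs(P[:,1]-y)<3,0].min()+P[abs(P[:,1]-y)<3,0].max())/2,1) for y in ys])
```

```text
top [275 207  22   6 127] depthmean [516.1 -62.9 124.5] zfit/dy [8.00000e-03 1.25064e+02] rect ((515.7854614257812, -61.965423583984375), (14.322246551513672, 59.95571517944336), 0.8985110521316528) ymin -92.0
[516.2, 516.1, 516.1, 516.0, 515.9, 515.9, 515.8, 515.7, 515.7, 515.6, 515.6, 515.5]
side [285 203   6   9  30] depthmean [510.7 -53.7 124.6] zfit/dy [9.50000e-02 1.29694e+02] rect ((511.1708068847656, -53.96396255493164), (7.953866004943848, 25.521432876586914), 2.161482334136963) ymin -66.8
[510.0, 510.4, 511.2]
side [264 229  11   9  55] depthmean [516.9  26.4 123.6] zfit/dy [ -0.364 133.245] rect ((517.8013916015625, 26.906341552734375), (14.074115753173828, 28.244230270385742), 50.25638198852539) ymin 18.6
[521.4]
```

```bash
python3 go.py 512.7 -30 52 0.9
```

```text
t 6.5833 pos [515.6  10.9 117.2] yaw 1.23 q [-0.5   0.42  0.5   2.   -0.28  0.79  0.19] F [-0.7  0.2 -1.3] Tq [ 0.048 -0.02  -0.022] w 0.192
shift units in now-axes [-1.36 -0.13  2.17] in target axes [-1.36 -0.12  2.17] rot units [-0.   -0.01  0.05]
```

Request:
arm_command:
  plan: "-0.3 -0.03 0 0 0 0.03 1;-0.5 -0.05 0 0 0 0 1;-0.5 -0.04 0 0 0 0 1;0 0 0.4 0 0 0 1;0 0 0.6 0 0 0 1"

```text
time_s: 7.0
ee_pos: [514.0, -30.3, 88.3]
eef_rot: [[-0.016, 1.0, 0.003], [1.0, 0.016, 0.0], [0.0, 0.003, -1.0]]
ft_force: [0.5, 0.8, -0.7]
width: 0.19
gripper_force: 48.9
```

Request:
arm_command:
  plan: "0 0 0.6 0 0 0 1;0 0 0.4 0 0 0 1;0 0 0.15 0 0 0 1;0 0 0 0 0 0 1;0 0 0 0 0 0 1"

```text
time_s: 7.42
ee_pos: [513.0, -29.4, 53.1]
eef_rot: [[-0.016, 1.0, -0.0], [1.0, 0.016, -0.0], [-0.0, -0.0, -1.0]]
ft_force: [-0.3, 0.1, -0.8]
width: 0.189
gripper_force: 48.9
```

```bash
python3 go.py 512.7 -30 43 0.9;  python3 - <<'E'
from h import *
for n in('top',):
    p,d=vision.camera(n);np.savez(n+'3.npz',p=p,d=d);cv2.imwrite('pics/t3.png',cv2.resize(p[185:245,240:360],None,fx=6,fy=6,interpolation=2)[...,::-1])
E
```

```text
t 7.4167 pos [513.  -29.4  53.1] yaw 0.94 q [-0.37  0.52  0.45  2.06 -0.36  0.64  0.33] F [-0.3  0.1 -0.8] Tq [ 0.007 -0.028 -0.006] w 0.189
shift units in now-axes [-0.02 -0.01  0.34] in target axes [-0.02 -0.01  0.34] rot units [-0.    0.    0.01]
```

View pics/t3.png

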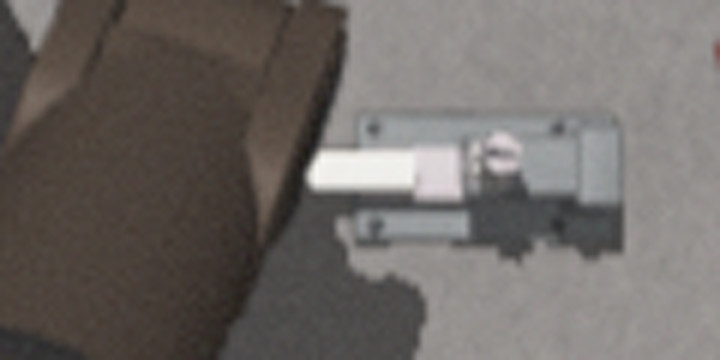

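The bar end (415,171) lies over the rest (145–203 rows), nearly centred. I'll lower it gently to touch and measure the offset from this picture.

Request:
arm_command:
  plan: "-0.02 0 0.15 0 0 0 1;0 0 0.1 0 0 0 1;0 0 0.04 0 0 0 1;0 0 0 0 0 0 1;0 0 0 0 0 0 1"

```text
time_s: 7.88
ee_pos: [512.9, -30.1, 44.1]
eef_rot: [[-0.016, 1.0, -0.0], [1.0, 0.016, 0.0], [0.0, -0.0, -1.0]]
ft_force: [-0.6, -0.3, -1.0]
width: 0.189
gripper_force: 48.9
```

```bash
python3 go.py 512.7 -30 42.5 0.9;  python3 - <<'E'
from h import *
A=np.load('top3.npz');p=A['p'].astype(int);sub=p[205:220,300:322]
def edges(c,z):
    col=p[205:222,c].sum(-1).astype(float);return col.round(0)
for c in (298,302,306,312,315): print(c,edges(c,0).astype(int))
E
```

```text
t 7.8833 pos [512.9 -30.1  44.1] yaw 0.91 q [-0.36  0.53  0.43  2.06 -0.37  0.62  0.34] F [-0.6 -0.3 -1. ] Tq [ 0.033 -0.048  0.034] w 0.189
shift units in now-axes [ 0.   -0.01  0.05] in target axes [ 0.   -0.01  0.05] rot units [-0. -0.  0.]
298 [441 436 435 421 388 613 715 713 714 711 686 494 248 204 205 223 324]
302 [357 283 360 445 492 659 714 712 711 712 683 511 290 236 237 347 348]
306 [464 481 472 468 508 659 714 709 713 708 680 505 295 237 235 381 453]
312 [463 464 474 475 555 642 651 651 649 647 643 642 566 395 237 386 465]
315 [449 469 459 463 551 637 653 650 648 641 637 636 574 398 236 375 465]
```

Run:
```python
from h import *
print(onplane('top',[[298,209.86],[298,216.05]],61.0),onplane('top',[[298,209.86],[298,216.05]],61.0).mean(0))
a=onplane('top',[[312,209.0],[312,217.25]],40);print(a,a.mean(0))
```

```text
[[520.61656064 -99.06947273  61.        ]
 [502.05645104 -99.32647446  61.        ]] [511.33650584 -99.1979736   61.        ]
[[ 525.64677435 -142.01270906   40.        ]
 [ 500.53798019 -142.29769231   40.        ]] [ 513.09237727 -142.15520069   40.        ]
```

Request:
arm_command:
  plan: "0 0 0.04 0 0 0 1;0 0 0.03 0 0 0 1;0 0 0 0 0 0 1;0 0 0 0 0 0 1"

```text
time_s: 8.22
ee_pos: [513.1, -30.0, 42.1]
eef_rot: [[-0.016, 1.0, 0.0], [1.0, 0.016, 0.0], [0.0, 0.0, -1.0]]
ft_force: [0.5, -0.2, 1.0]
width: 0.186
gripper_force: 49.1
```

Request:
arm_command:
  plan: "-0.15 0.02 0 0 0 0 1;-0.25 0 0 0 0 0 1;-0.25 0 0 0 0 0 1;-0.2 0 0 0 0 0 1;0 0 0 0 0 0 1"

```text
time_s: 8.63
ee_pos: [514.0, -57.9, 42.2]
eef_rot: [[-0.013, 1.0, 0.001], [1.0, 0.013, -0.001], [-0.001, 0.001, -1.0]]
ft_force: [0.8, -0.7, 1.1]
width: 0.189
gripper_force: 49.1
```

Request:
arm_command:
  plan: "-0.15 0 0 0 0 0 1;-0.15 0 0 0 0 0 1;-0.08 0 0 0 0 0 1;0 0 0 0 0 0 1;0 0 0 0 0 0 1"

```text
time_s: 9.05
ee_pos: [514.2, -67.6, 42.1]
eef_rot: [[-0.015, 1.0, 0.0], [1.0, 0.015, -0.001], [-0.001, 0.0, -1.0]]
ft_force: [-0.4, -1.4, 2.6]
width: 0.194
gripper_force: 49.3
```

```bash
python3 go.py 513.1 -77 42.1 0.9
```

```text
t 9.05 pos [514.2 -67.6  42.1] yaw 0.88 q [-0.29  0.54  0.43  2.05 -0.37  0.63  0.41] F [-0.4 -1.4  2.6] Tq [-0.566 -0.002 -0.003] w 0.194
shift units in now-axes [-0.31 -0.04 -0.  ] in target axes [-0.31 -0.04 -0.  ] rot units [ 0.    0.01 -0.  ]
```

Request:
arm_command:
  plan: "-0.07 0 -0.01 0 0 0 1;-0.05 0 0 0 0 0 1;-0.03 0 0 0 0 0 1;0 0 0 0 0 0 1;0 0 0 0 0 0 1"

```text
time_s: 9.47
ee_pos: [514.2, -71.4, 42.3]
eef_rot: [[-0.016, 1.0, -0.0], [1.0, 0.016, 0.0], [0.0, -0.0, -1.0]]
ft_force: [-0.2, 2.1, 1.8]
width: 0.19
gripper_force: 49.3
```

Request:
arm_command:
  plan: "-0.03 0 0 0 0 0 1;-0.03 0 0 0 0 0 1;0 0 0 0 0 0 1;0 0 0 0 0 0 1"

```text
time_s: 9.8
ee_pos: [514.2, -73.3, 42.3]
eef_rot: [[-0.016, 1.0, 0.0], [1.0, 0.016, 0.0], [0.0, 0.0, -1.0]]
ft_force: [-0.2, 2.6, 2.0]
width: 0.192
gripper_force: 49.3
```

Request:
arm_command:
  plan: "-0.03 0 0 0 0 0 1;-0.03 0 0 0 0 0 1;0 0 0 0 0 0 1;0 0 0 0 0 0 1"

```text
time_s: 10.13
ee_pos: [514.3, -75.2, 42.3]
eef_rot: [[-0.016, 1.0, 0.0], [1.0, 0.016, -0.0], [-0.0, 0.0, -1.0]]
ft_force: [0.7, 0.7, 1.4]
width: 0.187
gripper_force: 49.3
```

Request:
arm_command:
  plan: "-0.03 0 0 0 0 0 1;-0.03 0 0 0 0 0 1;0 0 0 0 0 0 1;0 0 0 0 0 0 1"

```text
time_s: 10.47
ee_pos: [514.3, -77.0, 42.3]
eef_rot: [[-0.016, 1.0, 0.0], [1.0, 0.016, -0.0], [-0.0, 0.0, -1.0]]
ft_force: [0.1, 1.7, 3.8]
width: 0.19
gripper_force: 49.3
```

Request:
arm_command:
  plan: "-0.03 0 0 0 0 0 1;0 0 0 0 0 0 1;0 0 0 0 0 0 1"

```text
time_s: 10.72
ee_pos: [514.3, -77.0, 42.3]
eef_rot: [[-0.016, 1.0, -0.0], [1.0, 0.016, 0.001], [0.001, -0.0, -1.0]]
ft_force: [0.1, 4.8, 3.8]
width: 0.194
gripper_force: 49.5
```

Request:
arm_command:
  plan: "-0.03 0 0 0 0 0 1;0 0 0 0 0 0 1;0 0 0 0 0 0 1"

```text
time_s: 10.97
ee_pos: [514.3, -77.1, 42.3]
eef_rot: [[-0.017, 1.0, -0.0], [1.0, 0.017, 0.002], [0.002, -0.0, -1.0]]
ft_force: [-0.2, 8.4, 5.1]
width: 0.188
gripper_force: 49.6
```

Run:
```python
from h import *
p,d=vision.camera('top');p=p.astype(int)
for c in (302,306,309,312,315): print(c,p[205:222,c].sum(-1))
s,d=vision.camera('side');cv2.imwrite('pics/s4.png',cv2.resize(s[150:245,255:345],None,fx=6,fy=6,interpolation=2)[...,::-1])
```

```text
302 [189 169 177 175 172 171 164 163 165 167 160 161 161 160 144 157 147]
306 [232 241 243 249 241 255 256 271 279 294 308 309 306 311 288 272 222]
309 [229 238 237 236 237 244 255 258 274 258 222 165 149 125 130 157 194]
312 [227 219 208 209 176 141 115 185 289 489 646 555 438 389 247 385 467]
315 [145 187 254 368 514 674 719 722 717 715 717 602 441 376 256 382 465]
```

View pics/s4.png

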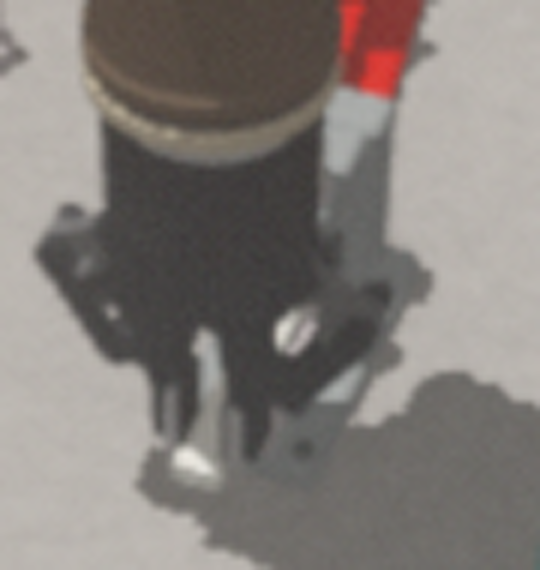

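The gripper holds the tail (190,460 in the crop), and the micrometer is mostly hidden behind it. I'll release, retract up and re-measure in the clear.

Request:
arm_command:
  plan: "0.02 0 0 0 0 0 0.9;0 0 0 0 0 0 0.8;0 0 0 0 0 0 0.7;0 0 0 0 0 0 0.6;0 0 0 0 0 0 0.6"

```text
time_s: 11.48
ee_pos: [514.1, -78.8, 42.2]
eef_rot: [[-0.015, 1.0, -0.0], [1.0, 0.015, -0.001], [-0.001, -0.0, -1.0]]
ft_force: [0.2, -0.9, 0.1]
width: 0.403
gripper_force: 0.0
```

Request:
arm_command:
  plan: "0 0 -0.3 0 0 0 0.6;0 0 -0.8 0 0 0 0.6;0.4 0 -1 0 0 0 0.6;0.7 0 -1 0 0 0 0.6;1 0 -1 0 0 0 0.6"

```text
time_s: 11.9
ee_pos: [513.0, -17.9, 166.8]
eef_rot: [[-0.011, 1.0, 0.0], [1.0, 0.011, -0.002], [-0.002, 0.0, -1.0]]
ft_force: [1.2, -0.3, 0.4]
width: 0.399
gripper_force: 0.0
```

Request:
arm_command:
  plan: "1 0 -0.8 0 0 0 0.6;1 0 0 0 0 0 0.6;0.7 0 0 0 0 0 0.6;0.3 0 0 0 0 0 0.6"

```text
time_s: 12.23
ee_pos: [511.8, 77.8, 189.7]
eef_rot: [[-0.02, 1.0, 0.001], [1.0, 0.02, 0.002], [0.002, 0.001, -1.0]]
ft_force: [0.2, -0.9, -0.1]
width: 0.394
gripper_force: 0.0
```

```bash
python3 go.py 513.1 -77 200 0.9
python3 - <<'E'
from h import *
p,d=vision.camera('top');q=p.astype(int)
for c in (292,298,302,306,309,312,315): print(c,q[205:222,c].sum(-1))
print(q[213,276:322].sum(-1))
s,ds=vision.camera('side');np.savez('rel.npz',p=p,s=s)
a=cv2.resize(s[150:250,255:345],None,fx=4.4,fy=4.4,interpolation=2);b=cv2.resize(p[190:240,265:355],None,fx=4.4,fy=4.4,interpolation=2)
o=np.zeros((440,a.shape[1]+b.shape[1],3),np.uint8);o[:,:a.shape[1]]=a;o[:b.shape[0],a.shape[1]:]=b;cv2.imwrite('pics/s5.png',o[...,::-1])
E
```

```text
t 12.2333 pos [511.8  77.8 189.7] yaw 1.13 q [-0.66  0.32  0.53  1.92 -0.2   0.95 -0.02] F [ 0.2 -0.9 -0.1] Tq [ 0.025 -0.025 -0.076] w 0.394
shift units in now-axes [-5.16 -0.06 -0.35] in target axes [-5.16 -0.04 -0.34] rot units [ 0.01 -0.01  0.03]
292 [423 416 404 406 432 633 700 698 698 702 697 564 265 210 230 332 406]
298 [416 421 415 404 404 614 697 694 696 697 695 554 254 183 209 307 360]
302 [341 275 337 435 552 671 696 694 692 696 696 565 380 320 222 331 334]
306 [450 452 454 453 544 665 691 693 689 694 694 555 390 333 229 367 444]
309 [440 447 447 452 542 663 694 695 693 689 696 564 391 347 240 364 448]
312 [438 450 450 453 531 665 699 696 691 686 692 552 410 366 235 364 441]
315 [435 441 444 450 524 664 697 694 699 697 695 560 413 362 233 356 435]
[420 424 427 434 432 429 424 421 441 683 701 700 699 698 698 700 698 699
 698 699 697 695 696 694 696 692 692 690 692 693 689 690 691 693 690 689
 691 692 690 699 632 444 432 475 315 317]
```

View pics/s5.png

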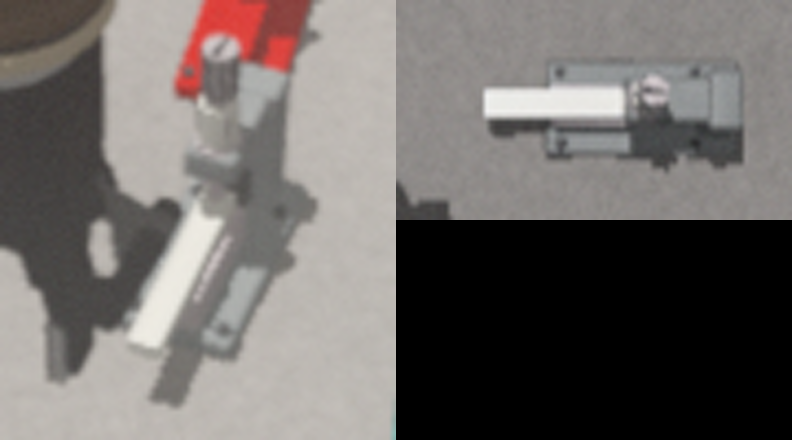

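Run:
```python
from m import *
A=np.load('rel.npz');p=A['p'].astype(float).sum(-1)
def cross(v,lv,r0,up):
    for i in range(len(v)-1):
        if (v[i]-lv)*(v[i+1]-lv)<=0 and ((v[i+1]>v[i])==up): return r0+i+(lv-v[i])/(v[i+1]-v[i])
b=[]
for c in range(287,300):
    col=p[205:222,c];b.append([c,cross(col,555,205,True),cross(col,460,205,False)])
b=np.array(b);P=onplane('top',b[:,:2],50);Q=onplane('top',b[:,[0,2]],50);M=(P+Q)/2
print('width',(P-Q)[:,0].mean(),'line',np.polyfit(M[:,1],M[:,0],1),'at-166:',np.polyval(np.polyfit(M[:,1],M[:,0],1),-166))
T=np.load('top0.npz')['p'].astype(float).sum(-1);r=[]
for c in range(303,318):
    col=T[203:224,c];r.append([c,cross(col,560,203,True),cross(col[6:],560,209,False)])
r=np.array(r);P=onplane('top',r[:,:2],40);Q=onplane('top',r[:,[0,2]],40);M2=(P+Q)/2;f=np.polyfit(M2[:,1],M2[:,0],1)
print('rest width',(P-Q)[:,0].mean(),'line',f,np.polyval(f,-166), np.polyval(f,M[:,1].mean())-M[:,0].mean())
print('tail end',onplane('top',[[284.6,213]],50))
S=A['s'];Z=A['s'].astype(int);print('side',bar('side',S,50,(275,185,315,232)))
```

```text
width 20.221679315136218 line [-1.48676319e-02  5.10577430e+02] at-166: 513.0454573782893
 ** On entry to DLASCL parameter number  4 had an illegal value
 ** On entry to DLASCL parameter number  4 had an illegal value
 ** On entry to DLASCL parameter number  4 had an illegal value
 ** On entry to DLASCL parameter number  4 had an illegal value
 ** On entry to DLASCL parameter number  5 had an illegal value
 ** On entry to DLASCL parameter number  4 had an illegal valueTraceback (most recent call last):
  File "<stdin>", line 14, in <module>
    c, resids, rank, s = lstsq(lhs, rhs, rcond)
                         ~~~~~^^^^^^^^^^^^^^^^^
    x, resids, rank, s = _umath_linalg.lstsq(a, b, rcond,
                         ~~~~~~~~~~~~~~~~~~~^^^^^^^^^^^^^
                                             signature=signature)
                                             ^^^^^^^^^^^^^^^^^^^^
    raise LinAlgError("SVD did not converge in Linear Least Squares")
numpy.linalg.LinAlgError: SVD did not converge in Linear Least Squares
```

The bar (485–625, 103 in the right half) lies flat on the rest, centred within about 0.7 mm, and parallel to it within 0.1°. Next I'll wind the wrist back and go over the knob.

Request:
arm_command:
  plan: "0 0 0 0 0 -0.5 0.5;0 0 0 0 0 -1 0.5;0 0 0 0 0 -1 0.5;0 0 0 0 0 -1 0.5;0 0 0 0 0 -1 0.5"

```text
time_s: 12.75
ee_pos: [511.8, 71.5, 188.6]
eef_rot: [[-0.53, 0.848, -0.0], [0.848, 0.53, -0.001], [-0.001, -0.001, -1.0]]
ft_force: [0.5, -0.2, -0.4]
width: 0.501
gripper_force: 0.0
```

Request:
arm_command:
  plan: "0 0 0 0 0 -1 0.5;0 0 0 0 0 -1 0.5;0 0 0 0 0 -1 0.5;0 0 0 0 0 -1 0.5;0 0 0 0 0 -1 0.5"

```text
time_s: 13.17
ee_pos: [511.8, 71.4, 188.6]
eef_rot: [[-0.916, 0.401, -0.001], [0.401, 0.916, -0.001], [-0.0, -0.002, -1.0]]
ft_force: [-0.3, 0.7, -0.0]
width: 0.499
gripper_force: 0.0
```

Request:
arm_command:
  plan: "0 0 0 0 0 -1 0.5;0 0 0 0 0 -1 0.5;0 0 0 0 0 -1 0.5;0 0 0 0 0 -1 0.5;0 0 0 0 0 -0.5 0.5"

```text
time_s: 13.58
ee_pos: [511.8, 71.4, 188.5]
eef_rot: [[-0.992, -0.128, -0.001], [-0.128, 0.992, -0.001], [0.001, -0.001, -1.0]]
ft_force: [0.0, 1.2, 0.6]
width: 0.504
gripper_force: 0.0
```

```bash
python3 go.py 515.3 -165.5 195 105
```

```text
t 13.5833 pos [511.8  71.4 188.5] yaw 97.36 q [-0.37  0.3   0.16  1.9  -0.06  0.94  1.52] F [0.  1.2 0.6] Tq [-0.027  0.01   0.036] w 0.504
shift units in now-axes [ 0.9  -7.85 -0.2 ] in target axes [ 1.93 -7.66 -0.22] rot units [-0.01 -0.01 -1.11]
```

Request:
arm_command:
  plan: "0.05 -0.45 -0.1 0 0 0 0.5;0.1 -0.9 -0.1 0 0 0 0.5;0.1 -0.9 0 0 0 0 0.5;0.1 -0.9 0 0 0 0 0.5;0.1 -0.9 0 0 0 0 0.5"

```text
time_s: 14.0
ee_pos: [512.8, -51.9, 194.7]
eef_rot: [[-0.993, -0.122, -0.001], [-0.122, 0.993, -0.001], [0.001, -0.001, -1.0]]
ft_force: [0.5, -0.3, -0.4]
width: 0.496
gripper_force: 0.0
```

Request:
arm_command:
  plan: "0.1 -0.9 0 0 0 0 0.5;0.1 -0.9 0 0 0 0 0.5;0.1 -0.9 0 0 0 0 0.5;0.1 -0.7 0 0 0 0 0.5;0.05 -0.4 0 0 0 0 0.5"

```text
time_s: 14.42
ee_pos: [512.7, -168.3, 194.7]
eef_rot: [[-0.993, -0.118, -0.001], [-0.118, 0.993, -0.002], [0.001, -0.002, -1.0]]
ft_force: [-0.4, -0.5, -0.2]
width: 0.497
gripper_force: 0.0
```

Request:
arm_command:
  plan: "0 0 0 0 0 -0.9 0.5;0 0 0 0 0 -0.9 0.5;0 0 0 0 0 -0.9 0.5;0 0 0 0 0 -0.9 0.5;0 0 0 0 0 0 0.5"

```text
time_s: 14.83
ee_pos: [513.7, -163.7, 194.6]
eef_rot: [[-0.847, -0.532, -0.001], [-0.532, 0.847, -0.0], [0.001, 0.0, -1.0]]
ft_force: [-0.2, -0.2, -0.0]
width: 0.504
gripper_force: 0.0
```

```bash
python3 go.py 515.3 -165.5 140 125
```

```text
t 14.8333 pos [ 513.7 -163.7  194.6] yaw 122.12 q [ 0.08  0.33  0.17  1.84 -0.07  0.98  2.41] F [-0.2 -0.2 -0. ] Tq [ 0.033 -0.048 -0.018] w 0.504
shift units in now-axes [-0.01 -0.08  1.82] in target axes [-0.01 -0.08  1.82] rot units [ 0.   -0.01 -0.42]
```

Request:
arm_command:
  plan: "0 -0.08 0.4 0 0 0 0.5;0 0 0.7 0 0 0 0.5;0 0 0.6 0 0 0 0.5;0 0 0.25 0 0 0 0.5;0 0 0.05 0 0 0 0.5"

```text
time_s: 15.25
ee_pos: [514.4, -164.8, 133.3]
eef_rot: [[-0.85, -0.526, -0.003], [-0.526, 0.85, 0.0], [0.003, 0.002, -1.0]]
ft_force: [-0.2, 0.1, -0.1]
width: 0.498
gripper_force: 0.0
```

Request:
arm_command:
  plan: "0 0 0 0 0 0 0.5;0 0 0 0 0 0 0.5;0 0 0 0 0 0 0.5"

```text
time_s: 15.5
ee_pos: [516.4, -164.9, 135.8]
eef_rot: [[-0.849, -0.528, 0.002], [-0.528, 0.849, -0.0], [-0.001, -0.001, -1.0]]
ft_force: [0.4, 0.5, 0.6]
width: 0.502
gripper_force: 0.0
```

```bash
cat > rd.py <<'E'
from h import *;import sys
n=int(sys.argv[1]) if len(sys.argv)>1 else 8
F=[];T=[];E=[];P=[]
for i in range(n):
    vision.camera('side');s=telemetry.get_state();F.append(s['ft_force']);T.append(s['torque']);E.append(s['effort'][6]);P.append(s['ee_pos'])
R=np.array(s['eef_rot'])
print('t',round(s['time_s'],2),'pos',np.mean(P,0).round(1),'yaw',np.degrees(np.arctan2(R[1,1],R[0,1])).round(2),'F',np.mean(F,0).round(2),'Ftool',(R.T@np.mean(F,0)).round(2),'T',np.mean(T,0).round(3),'Tz sd',np.std(np.array(T)[:,2]).round(3),'eff7',np.mean(E).round(3),'q7',round(s['q'][6],2),'w',round(s['width'],3),'g',round(s['gripper_force'],1))
E
python3 rd.py 8; python3 go.py 515.3 -165.5 133 122
```

```text
t 15.9 pos [ 516.  -164.7  135.3] yaw 121.92 F [-0.11  0.34 -0.04] Ftool [-0.09  0.34  0.04] T [ 0.013  0.02  -0.009] Tz sd 0.027 eff7 -0.007 q7 2.42 w 0.499 g 0.0
t 15.9 pos [ 515.8 -164.7  134.9] yaw 121.92 q [ 0.09  0.4   0.16  1.9  -0.08  0.84  2.42] F [-0.  -0.1 -0.4] Tq [ 0.071 -0.004  0.024] w 0.499
shift units in now-axes [ 0.03 -0.02  0.06] in target axes [ 0.03 -0.02  0.06] rot units [-0.    0.   -0.01]
```

Request:
arm_command:
  plan: "0 0 0.02 0 0 0 0.6;0 0 0 0 0 0 0.7;0 0 0 0 0 0 0.75;0 0 0 0 0 0 0.8;0 0 0 0 0 0 0.85"
  newtons: 40

```text
time_s: 16.32
ee_pos: [516.2, -165.4, 134.4]
eef_rot: [[-0.849, -0.528, 0.001], [-0.528, 0.849, -0.001], [-0.0, -0.001, -1.0]]
ft_force: [1.8, -2.4, -0.7]
width: 0.211
gripper_force: 39.1
```

Request:
arm_command:
  plan: "0 0 0 0 0 0 0.9;0 0 0 0 0 0 1;0 0 0 0 0 0 1"

```text
time_s: 16.57
ee_pos: [516.1, -165.2, 134.4]
eef_rot: [[-0.849, -0.528, 0.001], [-0.528, 0.849, -0.001], [-0.0, -0.001, -1.0]]
ft_force: [1.7, -4.3, -0.1]
width: 0.211
gripper_force: 39.2
```

```bash
python3 rd.py 6
```

```text
t 16.87 pos [ 516.1 -165.2  134.4] yaw 121.9 F [ 2.4  -4.68 -0.19] Ftool [ 0.43 -5.24  0.19] T [-1.049 -0.554  0.015] Tz sd 0.03 eff7 -0.006 q7 2.42 w 0.203 g 39.2
```

Request:
arm_command:
  plan: "0 -0.02 0 0 0 0 1;0 0 0 0 0 0.5 1;0 0 0 0 0 0.7 1;0 0 0 0 0 0.7 1;0 0 0 0 0 0.7 1"

```text
time_s: 17.28
ee_pos: [516.4, -165.7, 134.4]
eef_rot: [[-0.971, -0.238, 0.001], [-0.238, 0.971, -0.001], [-0.001, -0.001, -1.0]]
ft_force: [2.2, -4.8, 0.4]
width: 0.206
gripper_force: 39.2
```

Request:
arm_command:
  plan: "0 0 0 0 0 0.7 1;0 0 0 0 0 0.7 1;0 0 0 0 0 0.7 1;0 0 0 0 0 0.7 1;0 0 0 0 0 0.7 1"

```text
time_s: 17.7
ee_pos: [516.4, -166.2, 134.4]
eef_rot: [[-0.984, 0.179, 0.001], [0.179, 0.984, -0.001], [-0.001, -0.001, -1.0]]
ft_force: [2.1, -6.8, -0.6]
width: 0.207
gripper_force: 39.2
```

```bash
python3 - <<'E'
from workcell import telemetry
s=telemetry.get_state();print('moving Tz',s['torque'],s['effort'][6])
E
python3 rd.py 6
```

```text
moving Tz [-1.47974366 -0.48161867  0.01048869] 1.7896180227398872
t 18.0 pos [ 516.4 -166.2  134.4] yaw 79.94 F [ 2.37 -6.62 -0.21] Ftool [-3.49 -6.1   0.22] T [-1.428 -0.484  0.005] Tz sd 0.035 eff7 -0.188 q7 1.79 w 0.208 g 39.2
```

Request:
arm_command:
  plan: "-0.015 -0.025 0 0 0 0.6 1;0 0 0 0 0 0.6 1;0 0 0 0 0 0.6 1;0 0 0 0 0 0.6 1;0 0 0 0 0 0 1"

```text
time_s: 18.42
ee_pos: [516.4, -166.8, 134.3]
eef_rot: [[-0.892, 0.451, 0.0], [0.451, 0.892, -0.001], [-0.001, -0.001, -1.0]]
ft_force: [1.3, -5.4, 1.5]
width: 0.208
gripper_force: 39.4
```

```bash
python3 rd.py 6
```

```text
t 18.72 pos [ 516.4 -166.8  134.3] yaw 63.44 F [ 0.83 -5.66  1.08] Ftool [-3.27 -4.69 -1.08] T [-1.248 -0.236  0.002] Tz sd 0.023 eff7 -0.159 q7 1.55 w 0.205 g 39.3
```

Request:
arm_command:
  plan: "-0.01 -0.015 0 0 0 0.6 1;0 0 0 0 0 0.6 1;0 0 0 0 0 0.5 1;0 0 0 0 0 0 1"

```text
time_s: 19.05
ee_pos: [516.3, -167.2, 134.3]
eef_rot: [[-0.783, 0.622, 0.0], [0.622, 0.783, -0.001], [-0.001, -0.0, -1.0]]
ft_force: [0.2, -5.1, 2.3]
width: 0.207
gripper_force: 39.5
```

```bash
python3 rd.py 6
```

```text
t 19.35 pos [ 516.3 -167.2  134.3] yaw 51.75 F [ 0.49 -5.5   2.1 ] Ftool [-3.79 -4.02 -2.1 ] T [-1.131 -0.077  0.013] Tz sd 0.038 eff7 -0.134 q7 1.37 w 0.206 g 39.4
```

Request:
arm_command:
  plan: "0 0 0 0 0 0.6 1;0 0 0 0 0 0.6 1;0 0 0 0 0 0.5 1;0 0 0 0 0 0 1"

```text
time_s: 19.68
ee_pos: [516.1, -167.4, 134.3]
eef_rot: [[-0.641, 0.768, -0.0], [0.768, 0.641, -0.001], [-0.001, -0.001, -1.0]]
ft_force: [-0.4, -6.6, 3.8]
width: 0.207
gripper_force: 39.5
```

```bash
python3 rd.py 6
```

```text
t 19.98 pos [ 516.1 -167.4  134.3] yaw 40.05 F [-0.2  -6.03  2.43] Ftool [-4.49 -4.03 -2.43] T [-1.26   0.045  0.03 ] Tz sd 0.019 eff7 -0.133 q7 1.2 w 0.208 g 39.5
```

Request:
arm_command:
  plan: "0 0 0 0 0 0.5 1;0 0 0 0 0 0.4 1;0 0 0 0 0 0 1"

```text
time_s: 20.23
ee_pos: [516.0, -167.5, 134.3]
eef_rot: [[-0.555, 0.832, -0.0], [0.832, 0.555, -0.001], [-0.001, -0.001, -1.0]]
ft_force: [-1.3, -5.9, 2.9]
width: 0.207
gripper_force: 39.5
```

```bash
python3 rd.py 10
```

```text
t 20.73 pos [ 516.  -167.5  134.3] yaw 33.85 F [-0.44 -6.02  2.31] Ftool [-4.76 -3.72 -2.31] T [-1.308  0.127  0.002] Tz sd 0.023 eff7 -0.066 q7 1.11 w 0.209 g 39.5
```

Request:
arm_command:
  plan: "0 0 0 0 0 0.6 1;0 0 0 0 0 0.6 1;0 0 0 0 0 0.5 1;0 0 0 0 0 0 1"

```text
time_s: 21.07
ee_pos: [515.8, -167.6, 134.3]
eef_rot: [[-0.374, 0.928, -0.001], [0.928, 0.374, -0.001], [-0.001, -0.001, -1.0]]
ft_force: [-1.6, -6.0, 3.1]
width: 0.208
gripper_force: 39.6
```

```bash
python3 rd.py 8
```

```text
t 21.47 pos [ 515.8 -167.6  134.3] yaw 22.16 F [-1.77 -6.27  3.14] Ftool [-5.14 -4.   -3.14] T [-1.402  0.289  0.003] Tz sd 0.018 eff7 -0.1 q7 0.94 w 0.207 g 39.6
```

Request:
arm_command:
  plan: "-0.03 -0.02 0 0 0 0.6 1;0 0 0 0 0 0.6 1;0 0 0 0 0 0.5 1;0 0 0 0 0 0 1"

```text
time_s: 21.8
ee_pos: [515.5, -168.0, 134.3]
eef_rot: [[-0.178, 0.984, -0.001], [0.984, 0.178, -0.0], [0.0, -0.001, -1.0]]
ft_force: [-2.4, -3.9, 5.4]
width: 0.206
gripper_force: 39.7
```

```bash
python3 rd.py 8
```

```text
t 22.2 pos [ 515.6 -168.   134.3] yaw 10.5 F [-2.22 -4.55  5.25] Ftool [-4.07 -3.02 -5.25] T [-0.943  0.499  0.005] Tz sd 0.023 eff7 -0.098 q7 0.78 w 0.208 g 39.7
```

Request:
arm_command:
  plan: "-0.02 -0.02 -0.02 0 0 0.6 1;0 0 0 0 0 0.6 1;0 0 0 0 0 0.5 1;0 0 0 0 0 0 1"

```text
time_s: 22.53
ee_pos: [515.1, -168.2, 134.4]
eef_rot: [[0.023, 1.0, -0.001], [1.0, -0.023, 0.0], [0.0, -0.001, -1.0]]
ft_force: [-1.5, -4.2, 0.6]
width: 0.207
gripper_force: 39.9
```

```bash
python3 rd.py 8
```

```text
t 22.93 pos [ 515.1 -168.1  134.4] yaw -1.12 F [-2.13 -3.61 -1.93] Ftool [-3.65 -2.05  1.93] T [-0.821  0.386  0.017] Tz sd 0.033 eff7 -0.129 q7 0.61 w 0.206 g 39.6
```

Request:
arm_command:
  plan: "-0.01 -0.01 0.005 0 0 0.6 1;0 0 0 0 0 0.6 1;0 0 0 0 0 0.5 1;0 0 0 0 0 0 1"

```text
time_s: 23.27
ee_pos: [514.9, -168.3, 134.4]
eef_rot: [[0.224, 0.974, -0.001], [0.974, -0.224, 0.0], [0.0, -0.001, -1.0]]
ft_force: [-4.9, -1.8, -0.7]
width: 0.208
gripper_force: 39.8
```

```bash
python3 rd.py 8
```

```text
t 23.67 pos [ 515.  -168.3  134.4] yaw -12.8 F [-4.31 -2.49 -1.59] Ftool [-3.39 -3.65  1.59] T [-0.469  0.913  0.008] Tz sd 0.028 eff7 -0.129 q7 0.45 w 0.207 g 39.7
```

Request:
arm_command:
  plan: "-0.015 -0.02 0 0 0 0.6 1;0 0 0 0 0 0.6 1;0 0 0 0 0 0.5 1;0 0 0 0 0 0 1"

```text
time_s: 24.0
ee_pos: [514.7, -168.4, 134.4]
eef_rot: [[0.417, 0.909, -0.001], [0.909, -0.417, 0.0], [0.0, -0.001, -1.0]]
ft_force: [-3.6, -0.7, -1.3]
width: 0.202
gripper_force: 39.8
```

```bash
python3 rd.py 8
```

```text
t 24.4 pos [ 514.6 -168.5  134.4] yaw -24.47 F [-3.9   0.23 -2.7 ] Ftool [-1.4  -3.64  2.7 ] T [0.031 0.865 0.055] Tz sd 0.029 eff7 -0.18 q7 0.29 w 0.211 g 39.6
```

```bash
python3 rd.py 14
```

```text
t 25.1 pos [ 514.6 -168.6  134.5] yaw -24.52 F [-4.26  1.52 -4.18] Ftool [-0.38 -4.51  4.18] T [0.297 0.905 0.086] Tz sd 0.026 eff7 -0.081 q7 0.29 w 0.209 g 39.4
```

Request:
arm_command:
  plan: "0 0 0 0 0 0.4 1;0 0 0 0 0 0.4 1;0 0 0 0 0 0 1"

```text
time_s: 25.35
ee_pos: [514.6, -168.6, 134.5]
eef_rot: [[0.503, 0.864, -0.0], [0.864, -0.503, 0.0], [0.0, -0.001, -1.0]]
ft_force: [-5.1, 2.9, -4.1]
width: 0.208
gripper_force: 39.6
```

```bash
python3 rd.py 12
```

```text
t 25.95 pos [ 514.5 -168.6  134.5] yaw -30.02 F [-4.74  2.32 -4.36] Ftool [-0.37 -5.26  4.37] T [0.492 1.018 0.072] Tz sd 0.021 eff7 -0.108 q7 0.21 w 0.208 g 39.6
```

Held still, the knob now twists back with a steady 0.07–0.085 N m, where before it gave none, so it is clamped and slipping. Letting go and lifting off.

Request:
arm_command:
  plan: "0 0 0 0 0 0 0.85;0 0 0 0 0 0 0.7;0 0 0 0 0 0 0.5;0 0 0 0 0 0 0.5;0 0 -0.3 0 0 0 0.5"

```text
time_s: 26.37
ee_pos: [514.9, -168.9, 143.3]
eef_rot: [[0.5, 0.866, -0.0], [0.866, -0.5, -0.0], [-0.0, 0.0, -1.0]]
ft_force: [0.7, 0.6, -0.2]
width: 0.499
gripper_force: 0.0
```

Request:
arm_command:
  plan: "0 0 -0.8 0 0 0 0.5;0 0 -0.9 0 0 0 0.5;0 0 -0.9 0 0 0 0.5;0 0 -0.5 0 0 0 0.5;0 0 0 0 0 0 0.5"

```text
time_s: 26.78
ee_pos: [516.8, -170.3, 240.8]
eef_rot: [[0.501, 0.866, 0.007], [0.866, -0.501, -0.001], [0.002, 0.007, -1.0]]
ft_force: [0.8, -0.6, 0.5]
width: 0.501
gripper_force: 0.0
```

```bash
python3 go.py 514 0 230 -30
```

```text
t 26.7833 pos [ 516.8 -170.3  240.8] yaw -30.06 q [-0.49  0.4   0.98  1.82 -0.37  1.12  0.1 ] F [ 0.8 -0.6  0.5] Tq [-0.013  0.006 -0.033] w 0.501
shift units in now-axes [ 4.87 -2.93  0.35] in target axes [ 4.87 -2.92  0.36] rot units [ 0.05 -0.02 -0.01]
```

Request:
arm_command:
  plan: "0.4 -0.25 0 0 0 0 0.5;0.8 -0.5 0 0 0 0 0.5;0.9 -0.55 0 0 0 0 0.5;0.9 -0.55 0 0 0 0 0.5;0.9 -0.55 0 0 0 0 0.5"

```text
time_s: 27.2
ee_pos: [510.9, -30.4, 236.8]
eef_rot: [[0.501, 0.865, 0.001], [0.865, -0.501, 0.0], [0.001, 0.001, -1.0]]
ft_force: [1.0, 0.1, -0.4]
width: 0.501
gripper_force: 0.0
```

Request:
arm_command:
  plan: "0.9 -0.55 0 0 0 0 0.5;0.9 -0.55 0 0 0 0 0.5;0.9 -0.55 0 0 0 0 0.5;0.5 -0.3 0 0 0 0 0.5;0 0 0 0 0 0 0.5"

```text
time_s: 27.62
ee_pos: [508.3, 85.9, 236.3]
eef_rot: [[0.495, 0.869, -0.0], [0.869, -0.495, 0.001], [0.001, -0.001, -1.0]]
ft_force: [-0.3, -0.4, 0.5]
width: 0.501
gripper_force: 0.0
```

Run:
```python
from m import *
A=np.load('rel.npz');p=vision.camera('top')[0];s=vision.camera('side')[0]
print(bar('top',p,50,(278,200,322,222)),bar('top',A['p'],50,(278,200,322,222)));print(bar('side',s,50,(275,185,315,232)),bar('side',A['s'],50,(275,185,315,232)))
a=cv2.resize(s[150:250,255:345],None,fx=4.4,fy=4.4,interpolation=2);b=cv2.resize(p[190:240,265:355],None,fx=4.4,fy=4.4,interpolation=2)
o=np.zeros((440,a.shape[1]+b.shape[1],3),np.uint8);o[:,:a.shape[1]]=a;o[:b.shape[0],a.shape[1]:]=b;cv2.imwrite('pics/s9.png',o[...,::-1])
```

```text
((513.6683959960938, -106.96919250488281), (21.163686752319336, 93.46831512451172), 0.9103164076805115) ((515.2537841796875, -111.48505401611328), (24.190622329711914, 102.54928588867188), 0.9103162884712219)
((530.4717407226562, -122.88042449951172), (71.68548583984375, 150.3583526611328), 20.42177963256836) ((527.6015014648438, -123.71620178222656), (70.06591033935547, 151.02700805664062), 19.53284454345703)
```

View pics/s9.png

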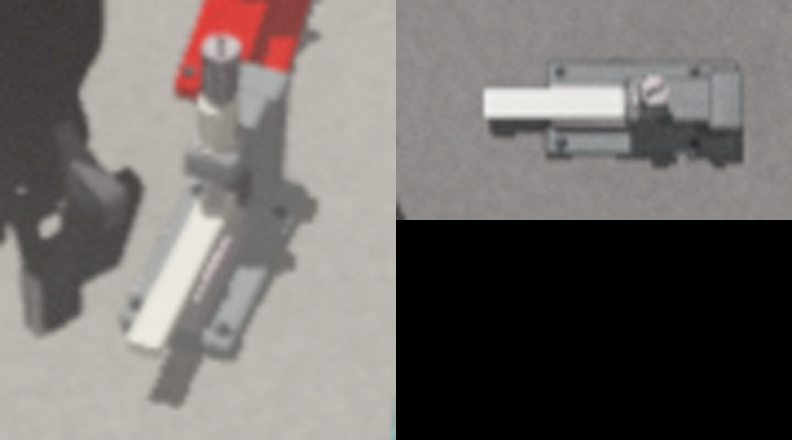

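The bar is unmoved (485–625, 103 in the right half), its tail at the same pixels as before, and the knob slot has turned. The gripper is clear, so I'm handing in.

```bash
python3 -c "
from workcell import manip;print(manip.sign_off())"
```

```text
the job is handed in; nothing more can be done
None
```

I laid the bar on the rest, butted it against the stop with about 8 N, and clamped it by turning the ratchet to its slip point. The slip was judged from a steady 0.07–0.085 N m back-twist on the held knob. I then let go and handed the job in at about 28 s; the last pictures showed the bar unmoved, but the result of the judging was not shown.

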